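Release the latched key on a machine-shop key box

ROBOT

A 6-joint arm with a two-finger parallel gripper is mounted at the origin on the work surface. World frame = base frame: x ahead of the robot, y to its left, z up, the work surface at z = 0. Lengths are in mm, angles in rad, forces in N, time in s.
With the tool pointing down it reaches from about 275 to 750 mm from the base axis. Payload 10.2 kg.
Tool frame: the origin (TCP) lies midway between the tips of the shut fingers; the grasp point (between the pads) lies 19 mm behind it; z points along the fingers, y is the line along which they close (so a half turn about z gives the same grasp; the last joint's range is limited). The gripper opens to 85 mm and grips with 20 to 120 N. Pads are 22 mm wide; open, the fingers measure 114 mm over their backs; the gripper's body (76 mm by 85 mm) begins 54 mm behind the grasp point. The pads swing forward as they close: fully open they stand 13 mm farther back than shut.
Start: joints at [-1.418, 0.313, 1.498, -0, 1.331, -0.223], TCP at [192.672, -488.374, 231.294] pointing down, gripper open.
Joint ranges: [-2.94, 2.94], [-0.97, 2.17], [0.19, 2.56], [-1.23, 4.37], [0.02, 3.11], [-2.88, 2.88]. Speed limits (rad/s): [2.39, 2.39, 3.01, 3.14, 3.14, 3.14].

INTERFACE

Orientations are given as a unit quaternion [w, x, y, z].
In Python, from rig import ctrl gives the robot as it stands.
- The arm moves only by the tool send_rows, never from a script. Its argument "targets" is a list of rows, each an object with "offset": the shift along the world's x, y, z in cm, a list of three; "spin": the turn about the world's z in rad. A call has 1 to 8 rows; each row is the pose to reach, as a shift and turn from the pose commanded when the call began; what a row does not reach only later rows make up. A row lasts 1/12 s, in which the tool goes at most 41.7 mm and 7.16 degrees, less where a joint would pass 70% of its speed; a pose out of reach is approached as far as the arm can. A call with a gripper value outside its range is refused whole. "grip" is the opening, from 0 (shut) to 1 (fully open), set as the call begins (left out, the last holds). The fingers move at their own pace and stop on an object; "squeeze" is the grip in N (left out, the last holds). Time passes only in rows, so rows that repeat a pose let the fingers close. It gives the time, the measured TCP pose, the force, the opening and the grip force at its end, in the units of the state.
- ctrl.sense(): the state, without advancing time (a new reading comes with each control period).
- ctrl.capture(name): name is "scene" or "top"; returns (picture, depth): 384x512x3 uint8, red, green, blue; 384x512 float32, mm along the optical axis (not along the pixel's ray), 0 where there is no reading.
- ctrl.calibration(name): a dict with "fx", "fy", "cx", "cy" (pixels), "view" (4x4, takes a point from world to camera coordinates). Camera axes: x right, y down, z forward; pixel columns grow to the right and rows downward; lengths in mm; the calibration is good to about 2 mm. A picture is of the moment at which its call begins. calibration takes no time and is no camera call.
- ctrl.finish_job(): hands the job in; it is judged then, once.
Trained networks look in the newest picture that a camera, given by its name, has taken for a name from the list of things; names that differ only in an ending like _2 or _b are one class to them, and where a whole thing is asked for, a point or a joint stands for the part that bears it (a point fixed in the world has none). Each returns a list of dicts, best first, with "conf" (0 to 1); they miss things now and then, are a little off and sometimes report something else, mostly with a low value. They report only what shows in the picture. A call takes as long as a camera call.
- ctrl.search_frame(camera, query): "box" ([left, top, right, bottom] in pixels, round what is visible of it).
- ctrl.place_of(camera, query): "uv" ([column, row] in pixels: a listed point, or the origin of a listed thing).
The state is a dict: "time_s": time; "joints": joint angles; "dq": joint speeds; "tau": joint torques, N m; "eef_pos": TCP position; "ee_rot": TCP orientation; "force": force on the tool from outside, world axes, zero at the start; "wrist_torque": the same for the moment, N m; "grip_width": opening from 0.0 (shut) to 1.0 (fully open); "grip_force": force on a finger pad.
Only numpy, scipy, OpenCV 4.12 (cv2) and the standard library are available. Lean on these libraries where they do the work, as an engineer would, in place of code of your own. Each camera call takes 0.05 s, during which the arm holds its last target. There are 200 camera calls.

TASK

One of the four identical keys on the green key box was left latched down. Feel for it with light fingertip taps, then press that key fully home and let go, so that it springs up and all four keys stand up. A key that is already up may only be tapped, never pushed down hard, and everything else on the bench stays where it stands.

Things in the scene. Friction and masses are not known exactly. Their poses are not given: they have to be found in the camera images.
- keybox: Fixed green steel case on the bench, 170 mm (x) by 290 mm (y), flat top 45 mm above the bench. Origin at bench height; y runs along the key row, z up. The four keys, 58 mm apart, lie at x = -20 mm and y = -87, -29, 29, 87 mm in its frame; the case spans x = -65 to 105 mm.
- key_a: One of four identical latching keys; which stands where in the row changes. Black square frame, 46 x 46 mm, 4 mm high, fixed on the case. Origin: centre of the frame, on the case's top; z up. In it moves a white cap, 30 x 30 mm, its flat top 18 mm above this origin when up, 12 mm when latched; 11 mm stroke to a hard stop.
- key_b: Another key, built as key_a. How any of the four feels if it is up: yields at about 2 N and needs about 0.25 N more per mm; it springs back when let go. More than 7 mm is no longer a tap.
- key_c: Another key, built as key_a. Just one of the four is latched at the start, any of them.
- key_d: Another key, built as key_a. How the latched one of the four feels: its top is met 6 mm lower and yields at about 1.5 N; if let go before the bottom it stays latched; pressed the last 5 mm to its hard stop (6 to 10 N is plenty) and let go, it springs fully up.
- telltale: Orange pin, 10 mm thick, out of the case's top at x = -20, y = 124 mm of the case's frame; its top is 12 mm above the case when all keys are up. The deepest key pushes it down by that key's depth less 3 mm (about 3 mm for the latched key). Origin: at the case's origin when up, lower by as much as the pin is down.
- toolholder: Loose bystander: dark steel tool holder, 62 mm wide, 105 mm tall, standing beyond the case. Origin: centre of its underside.
- locknut: Loose bystander: steel ring nut, 34 mm wide, 18 mm tall, standing on the rear part of the case's top. Origin: centre of its underside.
- screwdriver: Loose bystander: screwdriver with green handle, 190 mm long, lying on the bench on the robot's side of the case. Origin: about its middle.
- blank: Loose bystander: heavy steel disc, 140 mm across, 30 mm thick, beside the case's +y end. Origin: centre of its underside.
- partsbin: Loose bystander: red open bin, 160 x 110 mm, 70 mm tall, beside the case's -y end. Origin: centre of its underside.
- collet: Loose bystander: steel collet, 32 mm wide, 42 mm tall, standing beyond the case. Origin: centre of its underside.
- oilbottle: Loose bystander: green bottle, 60 mm wide, 120 mm tall, standing beyond the case. Origin: centre of its underside.
- clickbar: Hidden bar inside the case, not to be handled: it is moved down only when a key that was up at the start is pushed more than 7 mm, by what its depth exceeds that. Origin: at the case's origin while unmoved.

How it is judged:
By the outcome, as a careful person would: the job done as asked, in the order asked, and still so for the second after the job is handed in, with the robot touching nothing.
It also fails if it takes over 48 s, if anything falls off the work surface, if the arm or the gripper's body presses on something with over 40 N, if the wrist force passes 120 N, or if a joint passes its speed limit or range.

## Working session

There is one attempt and no reset: what is moved stays moved. The work goes in short steps, Python scripts to look and compute and a tool call to move; the robot and the scene stay as the last step left them, time stands still between calls to the robot, and variables do not carry over. Pictures are saved under pics/ and viewed, at most 10 in all, crops included, and the job is handed in when it is done.

Besides the shell and the picture viewer there is one more tool, called after "Call:" as a command line: name --argument value ..., lists and objects as JSON in quotes. send_rows: Moves the arm, as the interface text tells. Its arguments: {"type":"object","properties":{"targets":{"type":"array"},"grip":{"type":"number"},"squeeze":{"type":"number"}},"required":["targets"]}

```bash
mkdir -p pics
cat > h.py <<'E'
import numpy as np, cv2
from rig import ctrl
def world(cam, depth, u, v, r=2):
    c=ctrl.calibration(cam); u,v=int(round(u)),int(round(v))
    p=depth[v-r:v+r+1,u-r:u+r+1]; d=np.median(p[p>0])
    pc=np.array([(u-c['cx'])/c['fx']*d,(v-c['cy'])/c['fy']*d,d,1])
    return (np.linalg.inv(np.array(c['view']))@pc)[:3]
def cloud(cam, depth):
    c=ctrl.calibration(cam); v,u=np.mgrid[:384,:512]
    pc=np.stack([(u-c['cx'])/c['fx']*depth,(v-c['cy'])/c['fy']*depth,depth,np.ones_like(depth)],-1)
    return (pc@np.linalg.inv(np.array(c['view'])).T)[...,:3]
E
python3 - <<'E'
from h import *
s=ctrl.sense(); print(s)
for cam in ['top','scene']:
    p,d=ctrl.capture(cam); cv2.imwrite(f'pics/{cam}0.png',p[:,:,::-1]); np.save(f'{cam}0.npy',d)
    for q in ['key_a','keybox','telltale','locknut','oilbottle','toolholder']:
        for r in ctrl.place_of(cam,q)[:5]:
            if r['conf']>.3: print(cam,q,r,world(cam,d,*r['uv']).round(1))
E
```

```text
{'time_s': 0.0, 'joints': array([-1.41840736e+00,  3.13457335e-01,  1.49844756e+00, -1.51322409e-05,
        1.33100908e+00, -2.23400206e-01]), 'dq': array([ 6.39464414e-04, -1.99906487e-06, -7.01073642e-04, -9.28080649e-05,
        3.28601881e-04, -9.23620260e-06]), 'tau': array([-1.12334965e-03, -4.12267685e+01, -2.59745228e+01, -2.51963884e-04,
        4.10290013e-03, -6.15284932e-06]), 'eef_pos': array([ 192.62247655, -488.10310305,  230.72738257]), 'ee_rot': array([-6.60508498e-04,  9.82399133e-01,  1.86792683e-01,  1.61085346e-05]), 'force': array([ 0.12747289, -0.39261257, -0.64354393]), 'wrist_torque': array([-0.04284481, -0.03665223,  0.05470247]), 'grip_force': 0.0, 'grip_width': 1.0024343194422325}
top key_a {'uv': [296.1, 231.3], 'conf': 0.78} [484.2 -63.5  63.6]
top key_a {'uv': [319.8, 225.7], 'conf': 0.72} [ 497.8 -125.6   58. ]
top key_a {'uv': [276.3, 228.6], 'conf': 0.57} [489.  -12.4  62.9]
top key_a {'uv': [250.3, 236.7], 'conf': 0.54} [468.   53.9  62.8]
top keybox {'uv': [285.5, 220.7], 'conf': 0.64} [510.7 -39.   46.4]
top locknut {'uv': [286.2, 194.3], 'conf':
[... 250 characters left out ...]
_a {'uv': [275.8, 170.3], 'conf': 0.77} [491.   -1.2  60.7]
scene key_a {'uv': [242.8, 156.5], 'conf': 0.74} [ 498.1 -113.2   54.5]
scene key_a {'uv': [296.5, 181.4], 'conf': 0.7} [484.9  58.4  54.8]
scene key_a {'uv': [258.5, 165.1], 'conf': 0.59} [499.4 -55.7  53.7]
scene keybox {'uv': [261.7, 179.9], 'conf': 0.89} [529.6 -11.1  45.1]
scene keybox {'uv': [182.3, 156.4], 'conf': 0.41} [ 608.5 -232.3   51. ]
scene locknut {'uv': [294.8, 181.7], 'conf': 0.64} [486.6  56.9  51.9]
scene locknut {'uv': [236.8, 184.2], 'conf': 0.54} [589.5 -35.   51.9]
scene oilbottle {'uv': [276.8, 257.0], 'conf': 0.56} [679.5 179.4  36.9]
scene toolholder {'uv': [191.4, 204.4], 'conf': 0.56} [687.5 -91.2  14.8]
```

Run:
```python
from h import *
a=cv2.imread('pics/top0.png'); b=cv2.imread('pics/scene0.png')
A=cv2.resize(a[150:290,180:380],(800,560),interpolation=cv2.INTER_CUBIC)
cv2.imwrite('pics/topc.png',A)
d=np.load('top0.npy'); P=cloud('top',d)
hsv=cv2.cvtColor(a,cv2.COLOR_BGR2HSV)
w=((hsv[...,2]>150)&(hsv[...,1]<60)&(P[...,2]>50)&(P[...,2]<75)&(P[...,0]>380)&(P[...,0]<600)&(abs(P[...,1])<250)).astype(np.uint8)
n,l,st,c=cv2.connectedComponentsWithStats(w)
for i in range(1,n):
    if st[i,4]>15: print('white',c[i].round(1),st[i],np.median(P[l==i],0).round(1),P[l==i].min(0).round(),P[l==i].max(0).round())
k=(P[...,2]>41)&(P[...,2]<49)&(hsv[...,1]>60)&(abs(hsv[...,0].astype(int)-65)<25)&(P[...,0]>350)&(P[...,0]<650)&(abs(P[...,1])<230)
q=P[k]; print(cv2.minAreaRect(q[:,:2].astype(np.float32)),len(q), np.median(q[:,2]))
o=(hsv[...,1]>130)&(hsv[...,0]>5)&(hsv[...,0]<22)&(P[...,2]>40)&(P[...,0]>350)&(P[...,0]<650)&(abs(P[...,1])<230)
if o.any(): print('orange',o.sum(),P[o].mean(0),P[o].max(0))
```

```text
white [320.4 226.8] [315 221  12  12 120] [ 495.5 -126.8   57.6] [ 482. -141.   51.] [ 511. -112.   62.]
white [298.3 229.5] [292 224  13  12 121] [489.2 -68.9  63. ] [474. -84.  58.] [502. -53.  70.]
white [275.5 232.3] [270 227  12  12 126] [481.2 -10.   63. ] [466. -25.  58.] [494.   3.  68.]
white [253.1 235. ] [247 229  13  13 127] [473.2  46.2  63. ] [458.  31.  57.] [489.  62.  69.]
((523.5626220703125, -34.58198547363281), (169.6234893798828, 289.3228454589844), 7.452484130859375) 3907 45.068509527745164
orange 28 [442.08071003  46.75904718 909.86493441] [ 470.6327913    85.02675357 1252.44804821]
```

View pics/topc.png

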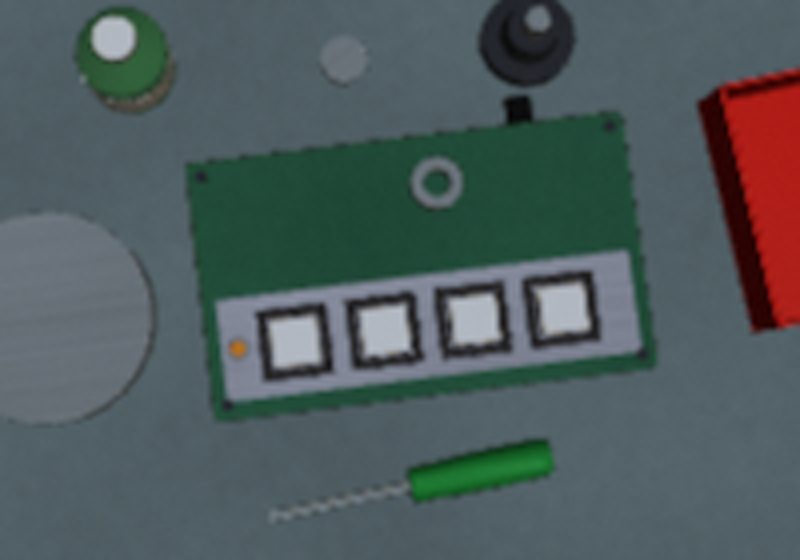

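View pics/scene0.png

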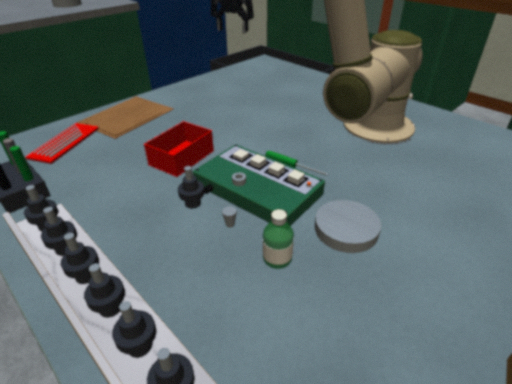

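The top view shows four caps, at crop pixels (560,308), (472,318), (385,328) and (295,340). The case yaw is about 7.4°. By depth, the cap at world (496,-126) looks about 6 mm lower than the others. I'll tap to check.

Call:
send_rows --targets '[{"offset":[30.3,36.2,-8],"spin":-0.245},{"offset":[30.3,36.2,-8],"spin":-0.245},{"offset":[30.3,36.2,-8],"spin":-0.245},{"offset":[30.3,36.2,-8],"spin":-0.245},{"offset":[30.3,36.2,-8],"spin":-0.245},{"offset":[30.3,36.2,-8],"spin":-0.245},{"offset":[30.3,36.2,-8],"spin":-0.245},{"offset":[30.3,36.2,-8],"spin":-0.245}]' --grip 0

```text
time_s: 1.37
eef_pos: [402.8, -236.9, 176.0]
ee_rot: [0.0, 0.998, 0.065, 0.0]
force: [0.5, -1.2, -0.4]
grip_width: -0.001
grip_force: 0.0
```

Call:
send_rows --targets '[{"offset":[3,3.6,-1]},{"offset":[6,7.2,-2]},{"offset":[8,9.6,-3]},{"offset":[9.2,11,-4]},{"offset":[9.2,11,-6]},{"offset":[9.2,11,-8]},{"offset":[9.2,11,-8]},{"offset":[9.2,11,-8]}]'

```text
invalid input
```

Run:
```python
from h import *
s=ctrl.sense(); print(s['eef_pos'],s['ee_rot'],s['force'])
p,d=ctrl.capture('scene'); cv2.imwrite('pics/s1.png',cv2.resize(p[110:240,180:350,::-1],None,fx=4.5,fy=4.5,interpolation=cv2.INTER_CUBIC))
```

```text
[ 402.77014528 -236.8658169   176.02762086] [2.74317640e-04 9.97868910e-01 6.52496781e-02 2.06845684e-04] [ 0.46635763 -1.18064614 -0.39108518]
```

View pics/s1.png

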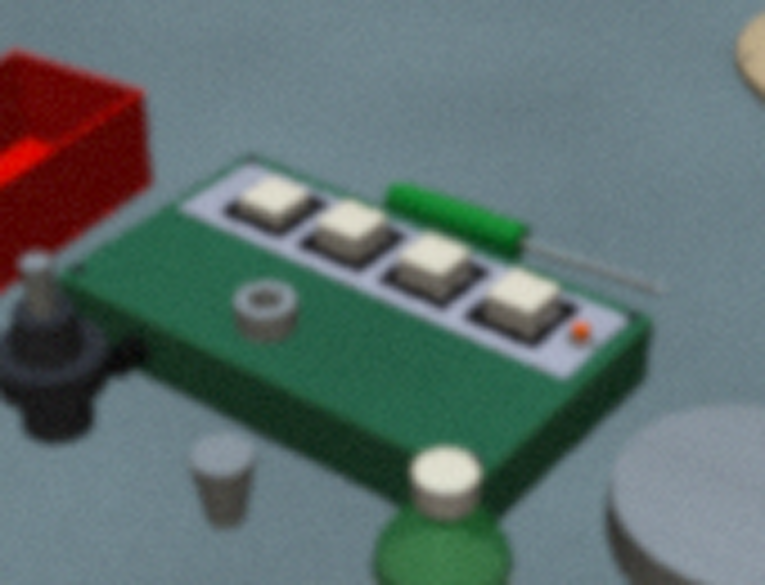

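The image shows the far-left cap at pixel (275,200) sitting lower than the others. This crop predates the move over the key, because that call was refused for leaving out "spin".

Call:
send_rows --targets '[{"offset":[3,3.6,-1],"spin":0},{"offset":[6,7.2,-2],"spin":0},{"offset":[8,9.6,-3],"spin":0},{"offset":[9.2,11,-4],"spin":0},{"offset":[9.2,11,-6],"spin":0},{"offset":[9.2,11,-8],"spin":0},{"offset":[9.2,11,-8],"spin":0},{"offset":[9.2,11,-8],"spin":0}]'

```text
time_s: 2.08
eef_pos: [493.6, -128.5, 96.0]
ee_rot: [-0.0, 0.998, 0.065, -0.001]
force: [0.1, 0.5, 0.3]
grip_width: -0.003
grip_force: 0.0
```

Call:
send_rows --targets '[{"offset":[0.1,0.1,-1.2],"spin":0},{"offset":[0.2,0.2,-2.2],"spin":0},{"offset":[0.2,0.2,-2.8],"spin":0},{"offset":[0.2,0.2,-3.0],"spin":0},{"offset":[0.2,0.2,-3.0],"spin":0},{"offset":[0.2,0.2,-3.0],"spin":0}]'

```text
time_s: 2.58
eef_pos: [496.0, -126.8, 66.5]
ee_rot: [0.0, 0.998, 0.065, 0.0]
force: [-0.3, 0.1, -0.1]
grip_width: -0.005
grip_force: 0.0
```

Run:
```python
from h import *
s=ctrl.sense(); print(s['eef_pos'],s['force'])
p,d=ctrl.capture('scene'); cv2.imwrite('pics/s2.png',cv2.resize(p[110:240,180:350,::-1],None,fx=4.5,fy=4.5,interpolation=cv2.INTER_CUBIC))
```

```text
[ 495.99684874 -126.7883379    66.52643461] [-0.2917477   0.08628582 -0.13781675]
```

View pics/s2.png

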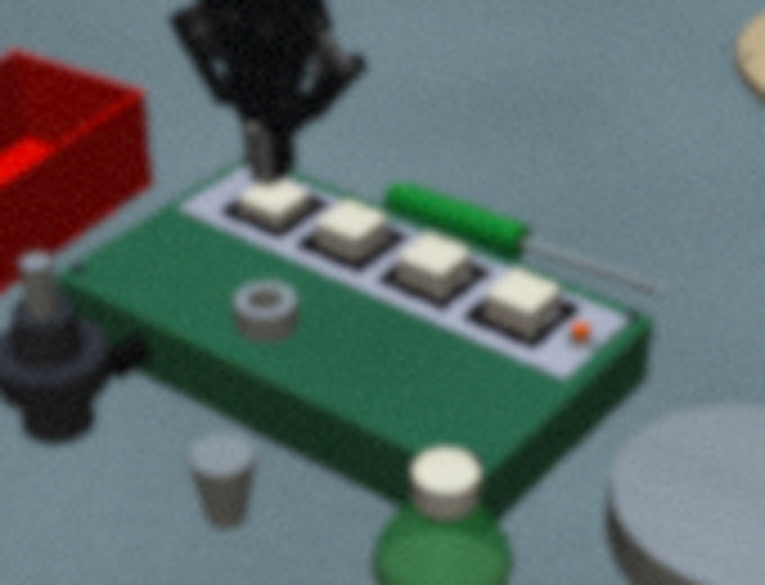

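The closed fingertips are above the low cap at pixel (270,175). Now a light tap, going to where an up key would already resist.

Call:
send_rows --targets '[{"offset":[0,0,-0.2],"spin":0},{"offset":[0,0,-0.4],"spin":0},{"offset":[0,0,-0.6],"spin":0},{"offset":[0,0,-0.6],"spin":0},{"offset":[0,0,-0.6],"spin":0}]'

```text
time_s: 3.05
eef_pos: [495.8, -126.5, 60.0]
ee_rot: [-0.0, 0.998, 0.065, -0.0]
force: [0.1, -0.4, -0.5]
grip_width: -0.001
grip_force: 0.0
```

Call:
send_rows --targets '[{"offset":[0,0,-0.1],"spin":0},{"offset":[0,0,-0.2],"spin":0},{"offset":[0,0,-0.2],"spin":0},{"offset":[0,0,-0.2],"spin":0}]'

```text
time_s: 3.38
eef_pos: [495.8, -126.6, 58.0]
ee_rot: [-0.0, 0.998, 0.065, -0.0]
force: [0.3, -0.4, 0.0]
grip_width: 0.002
grip_force: 0.0
```

Call:
send_rows --targets '[{"offset":[0,0,-0.1],"spin":0},{"offset":[0,0,-0.2],"spin":0},{"offset":[0,0,-0.2],"spin":0},{"offset":[0,0,-0.2],"spin":0}]'

```text
time_s: 3.72
eef_pos: [495.9, -126.6, 56.2]
ee_rot: [0.0, 0.998, 0.065, 0.0]
force: [0.0, -0.9, 2.1]
grip_width: 0.005
grip_force: 0.9
```

The first contact is near z = 57, and nothing resisted at 63, so this key is latched. I'll lift off and tap its neighbour for comparison.

Call:
send_rows --targets '[{"offset":[0,0,1.0],"spin":0},{"offset":[0,0,2.2],"spin":0},{"offset":[-0.25,2.0,2.2],"spin":0},{"offset":[-0.5,4.0,2.2],"spin":0},{"offset":[-0.75,5.75,2.2],"spin":0},{"offset":[-0.75,5.75,2.0],"spin":0},{"offset":[-0.75,5.75,1.5],"spin":0},{"offset":[-0.75,5.75,1.1],"spin":0}]'

```text
time_s: 4.38
eef_pos: [488.6, -69.7, 67.0]
ee_rot: [0.0, 0.998, 0.065, 0.0]
force: [0.2, -0.8, -0.5]
grip_width: -0.005
grip_force: 0.0
```

Call:
send_rows --targets '[{"offset":[0,0,-0.2],"spin":0},{"offset":[0,0,-0.4],"spin":0},{"offset":[0,0,-0.55],"spin":0},{"offset":[0,0,-0.55],"spin":0},{"offset":[0,0,-0.55],"spin":0}]'

```text
time_s: 4.8
eef_pos: [488.4, -69.5, 61.7]
ee_rot: [0.0, 0.998, 0.065, 0.0]
force: [-0.8, -0.3, 2.1]
grip_width: -0.001
grip_force: 1.0
```

The neighbour is met at 63, so it is up. Back to the latched key to press it.

Call:
send_rows --targets '[{"offset":[0,0,0.8],"spin":0},{"offset":[0,0,1.6],"spin":0},{"offset":[0.25,-1.9,1.6],"spin":0},{"offset":[0.5,-3.8,1.6],"spin":0},{"offset":[0.75,-5.7,1.6],"spin":0},{"offset":[0.75,-5.7,1.2],"spin":0},{"offset":[0.75,-5.7,0.5],"spin":0},{"offset":[0.75,-5.7,0],"spin":0}]'

```text
time_s: 5.47
eef_pos: [495.5, -125.4, 61.2]
ee_rot: [-0.0, 0.998, 0.065, -0.0]
force: [-0.9, -0.2, -1.7]
grip_width: 0.003
grip_force: 0.0
```

Call:
send_rows --targets '[{"offset":[0,0,-0.2],"spin":0},{"offset":[0,0,-0.4],"spin":0},{"offset":[0,0,-0.6],"spin":0},{"offset":[0,0,-0.8],"spin":0},{"offset":[0,0,-0.9],"spin":0},{"offset":[0,0,-0.9],"spin":0},{"offset":[0,0,-0.9],"spin":0}]'

```text
time_s: 6.05
eef_pos: [495.9, -126.1, 52.6]
ee_rot: [0.0, 0.998, 0.065, 0.0]
force: [-0.1, 1.0, 2.3]
grip_width: -0.0
grip_force: 0.7
```

Call:
send_rows --targets '[{"offset":[0,0,-0.05],"spin":0},{"offset":[0,0,-0.1],"spin":0},{"offset":[0,0,-0.1],"spin":0},{"offset":[0,0,-0.1],"spin":0}]'

```text
time_s: 6.38
eef_pos: [496.0, -126.2, 52.1]
ee_rot: [0.0, 0.998, 0.065, 0.0]
force: [-2.5, 1.6, 6.4]
grip_width: -0.0
grip_force: 3.2
```

Call:
send_rows --targets '[{"offset":[0,0,-0.03],"spin":0},{"offset":[0,0,-0.05],"spin":0},{"offset":[0,0,-0.05],"spin":0}]'

```text
time_s: 6.63
eef_pos: [496.0, -126.2, 51.8]
ee_rot: [0.0, 0.998, 0.065, 0.0]
force: [-2.9, 1.5, 9.0]
grip_width: -0.004
grip_force: 4.6
```

Call:
send_rows --targets '[{"offset":[0,0,0.5],"spin":0},{"offset":[0,0,1.2],"spin":0},{"offset":[0,0,2.5],"spin":0},{"offset":[0,0,4.5],"spin":0},{"offset":[0,0,7],"spin":0},{"offset":[0,0,9],"spin":0},{"offset":[0,0,10],"spin":0},{"offset":[0,0,10],"spin":0}]'

```text
time_s: 7.3
eef_pos: [496.6, -126.5, 153.2]
ee_rot: [0.001, 0.998, 0.065, 0.002]
force: [0.6, 0.3, 0.0]
grip_width: -0.001
grip_force: 0.0
```

Run:
```python
from h import *
s=ctrl.sense(); print(s['eef_pos'],s['force'])
p,d=ctrl.capture('scene'); cv2.imwrite('pics/s3.png',cv2.resize(p[110:240,180:350,::-1],None,fx=4.5,fy=4.5,interpolation=cv2.INTER_CUBIC))
```

```text
[ 496.63181212 -126.50297428  153.15038176] [0.58069591 0.25215091 0.01160165]
```

View pics/s3.png

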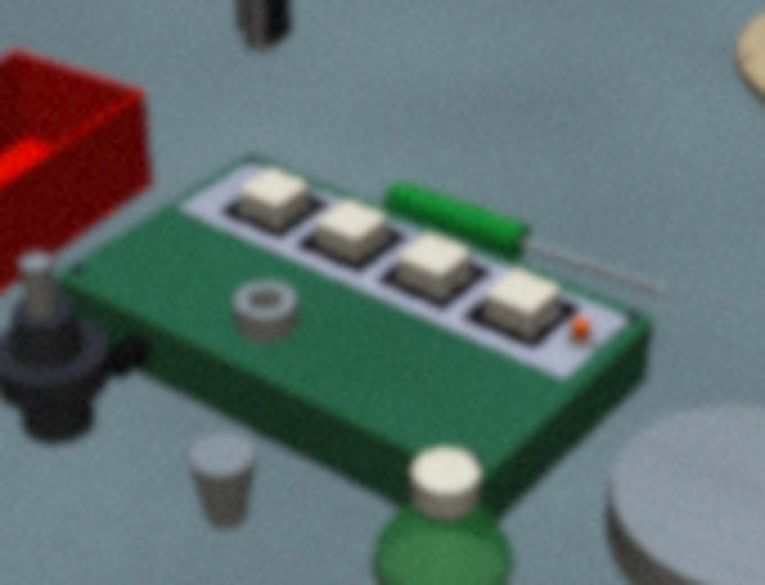

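The far-left cap at pixel (275,190) now stands as high as the others. The telltale pin at (580,327) has risen, the bystanders haven't moved and the arm is clear.

```bash
python3 -c "
from rig import ctrl
print(ctrl.finish_job())"
```

```text
the job is handed in; nothing more can be done
None
```

I found the latched key by tapping: it was the one at the case's -y end, by the red bin. I pressed it to its hard stop at about 9 N and let go, and the last picture shows all four keys up and nothing else moved; the job was handed in at about 7 s.

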